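# Right the fallen canister and slide it back into its row

## Robot

A 6-joint arm with a two-finger parallel gripper is mounted at the origin on the work surface. World frame = base frame: x ahead of the robot, y to its left, z up, the work surface at z = 0. Lengths are in mm, angles in rad, forces in N, time in s.
With the tool pointing down it reaches from about 300 to 825 mm from the base axis. Payload 5.4 kg.
Tool frame: the origin (TCP) lies on the centre line of the jaws, within the pads' length; the fingertips stand 17 mm ahead of it and the grasp point (between the pads) lies 2 mm behind it; z points along the fingers, y is the direction in which the jaws open and shut (so a half turn about z gives the same grasp; the last joint's range is limited). The gripper opens to 92 mm and grips with 3 to 60 N. Pads are 20 mm wide; open, the fingers measure 128 mm over their backs; the gripper's body (75 mm by 189 mm) begins 69 mm behind the grasp point.
Start: joints at [-1.416, 0.158, 1.597, -0, 1.386, -0.21], TCP at [205.114, -537.154, 231.601] pointing down, gripper open.
Joint ranges: [-2.91, 2.91], [-0.94, 2.29], [0.18, 2.7], [-1.29, 4.43], [0.17, 2.64], [-3, 3]. Speed limits (rad/s): [2.57, 2.57, 3.14, 3.14, 3.14, 3.14].

## Interface

Orientations are given as [roll, pitch, yaw] about the fixed x, y, z axes, in that order (R = Rz(yaw) Ry(pitch) Rx(roll)).
In Python, from workcell import arm gives the robot as it stands. The module is installed in compiled form; this text tells all that it offers. Calls block until the motion is done:
- arm.move_to(position, orientation): joint-space move of the TCP to a pose.
- arm.line_to(position, velocity=150, ori=None): straight line of the TCP; ori=None keeps the orientation; velocity is the mean speed in mm/s.
- arm.goto_joints(angles): joint-space move.
- arm.gripper_to(opening): finger opening in mm; the grip force is fixed at half the most; returns when the fingers have stopped.
- arm.wait(seconds).
- arm.ik(position, orientation): joint angles nearest the present ones, or None.
- arm.read_state(): the state.
- arm.capture(name): name is "side" or "top" or "wrist"; returns the picture (384x512x3 uint8, red, green, blue); there is no depth.
- arm.calibration(name): a dict with "fovy" (degrees; the focal length in pixels is half the picture's height over the tangent of half this angle, whatever the lens; pixels are square), "cx", "cy" (the principal point, pixels), "position" and "attitude" of the camera in the world. Camera axes: x right, y down, z forward; pixel columns grow to the right and rows downward; lengths in mm; the calibration is good to about 2 mm. A picture is of the moment at which its call begins: read the wrist's pose just before it. calibration takes no time and is no camera call; for the wrist camera it gives the pose at the moment of the call.
A pose or a line that the arm cannot do raises arm.Unreachable and nothing moves.
- arm.sign_off(): hands the job in, once; it reports no verdict.
The state is a dict: "time": time; "joint_pos": joint angles; "dq": joint speeds; "tau": joint torques, N m; "tcp_pos": TCP position; "ee_rot": TCP orientation; "force": force on the tool from outside, world axes, zero at the start; "ft_torque": the same for the moment, N m; "grip_width": finger opening in mm.
Only numpy, scipy, OpenCV 4.12 (cv2) and the standard library are available. Lean on these libraries where they do the work, as an engineer would, in place of code of your own. Each camera call takes 0.05 s, during which the arm holds its last target. There are 200 camera calls.

## Task

A storage canister has fallen over on the wooden counter riser and lies with its lid sticking out over the front edge. Tip it back up onto its base on the riser, without lifting it clear off the riser, and once it stands, slide it gently into the gap between the tall canister and the round jar until its back sits flush and square against the rail. Leave the tall canister, the round jar and the two small spice jars standing where they are.

Things in the scene. Friction and masses are not known exactly. Their poses are not given: they have to be found in the camera images.
- canister: The fallen steel canister with flush wooden lid: 80 (its x) x 100 (its y) x 165 mm (its z, lid included). 0.3 to 0.65 kg, mass centre near the middle. Origin: base centre; z points from base to lid. At first it lies with its +x side up, lid out to the robot's right (z along the riser's -x within 0.15 rad), too wide to grasp. Standing, it may topple if pushed higher than about 35 mm above its base.
- lid_centre (a point): Centre of the canister lid's outer face. At the start the last 55 to 65 mm of this end overhang the riser's front edge, free below down to the table; the canister's underside is at the height of the riser's top.
- base_edge (a point): Middle of the canister's lower base edge (its x = -40 mm, z = 0), on the riser's top: raised by its lid end, the canister turns about this edge, passes its balance point about 25 degrees before upright and rocks onto its base by itself. It then stands with its x pointing at the rail, some 40 to 65 mm short of it.
- riser: Fixed low wooden riser (bench shelf) standing on the table: 260 mm (x, front to back) x 500 mm (y), top surface 60 mm above the table, board 14 mm thick, open underneath at the front. Origin: on the table under its centre; x points from its front edge (x = -130 mm), which faces the robot's right, to its back, which is to the robot's left; z up. The gap in the row is at y = 0.
- rail: Fixed wooden rail along the riser's back edge, 12 mm thick and 45 mm high above the riser's top. Its front face is the plane x = 118 mm of the riser's frame (same origin and axes as the riser), so a canister flush against it has its base centre at x = 78 mm.
- tall_canister: Standing canister, steel with wooden lid, 80 (x) x 90 (y) x 205 mm high, loose, about 0.8 kg, on one side of the gap (either side, centre 120 mm from the middle of the gap). Origin: centre of its base.
- round_jar: Standing round glass jar with wooden lid, 90 mm across, 152 mm high, loose, about 0.7 kg, on the other side of the gap, centre 120 mm from its middle; the free gap is 150 mm wide. Origin: centre of its base.
- spice_a: Small spice jar, 48 mm across, 95 mm high, loose, standing at the riser's -y end (farthest from the robot), to the front. Origin: centre of its base.
- spice_b: Small amber spice jar, 48 mm across, 110 mm high, loose, standing at the riser's -y end, to the back. Origin: centre of its base.

How it is judged:
By the outcome, as a careful person would: the job done as asked, in the order asked, and still so for the second after the job is handed in, with the robot touching nothing.
It also fails if it takes over 58 s, if anything falls off the work surface, if the arm or the gripper's body presses on something with over 40 N, if the wrist force passes 120 N, or if a joint passes its speed limit or range.

## Working session

There is one attempt and no reset: what is moved stays moved. The work goes in short steps, each a Python script; the robot and the scene stay as the last script left them, time stands still between calls to the robot, and variables do not carry over. Pictures are saved under pics/ and viewed, about 8 in all and at most 12, crops included, and the job is handed in when it is done.

```bash
mkdir -p pics; cat > h.py <<'E'
import numpy as np, cv2
from workcell import arm
from scipy.spatial.transform import Rotation as R
def snap(n,f):
    im=arm.capture(n); cv2.imwrite(f'pics/{f}.png',im[:,:,::-1]); return im
def cam(n):
    c=arm.calibration(n); f=192/np.tan(np.radians(c['fovy'])/2); return c,f
E
python3 - <<'E'
from h import *
a=snap('side','s0'); b=snap('top','t0')
for n in('side','top'): print(arm.calibration(n))
print(arm.read_state())
E
```

```text
{'fovy': 57.57294822461666, 'cx': 254.97839725857077, 'cy': 188.19049379558123, 'position': array([363.49361556, 376.90026253, 601.34609978]), 'attitude': array([-2.42011201, -0.00423258, -2.51859126])}
{'fovy': 51.23616203733595, 'cx': 264.1184507382756, 'cy': 194.46094391619317, 'position': array([476.75783727,  21.59687613, 938.00634521]), 'attitude': array([-2.96606123, -0.02457605, -1.5516148 ])}
{'time': 0.1, 'joint_pos': array([-1.41609169e+00,  1.58996094e-01,  1.59808343e+00, -6.40682250e-06,
        1.38619869e+00, -2.10098614e-01]), 'dq': array([ 0.00271052, -0.00125764, -0.00424804, -0.00051759,  0.00164879,
       -0.00100848]), 'tau': array([ 1.09199183e-03, -3.86500096e+01, -3.22961426e+01,  7.03752344e-02,
        3.38711415e-02, -5.05472758e-05]), 'tcp_pos': array([ 205.03583443, -536.6341706 ,  230.72315452]), 'ee_rot': array([-3.13994284e+00, -3.45376840e-04,  3.64804146e-01]), 'force': array([-0.14347314, -0.60652585,  0.22363032]), 'ft_torque': array([-0.00681256, -0.0033124 ,  0.02363906]), 'grip_width': 92.13689669240927}
```

View pics/s0.png

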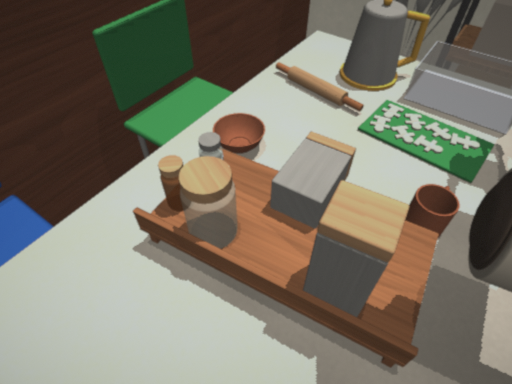

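View pics/t0.png

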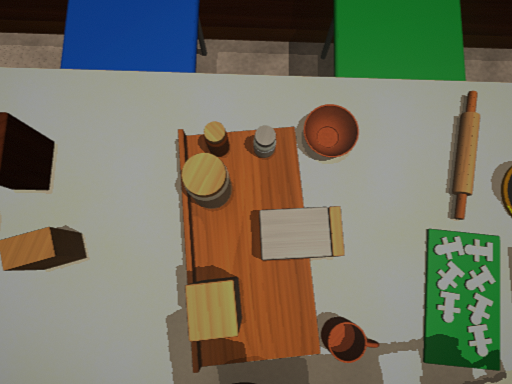

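```bash
python3 - <<'E'
import cv2
im=cv2.imread('pics/t0.png')[115:375,170:360]
im=cv2.resize(im,None,fx=3,fy=3,interpolation=cv2.INTER_CUBIC)
for k in range(170,360,20):
    cv2.line(im,((k-170)*3,0),((k-170)*3,8),(0,0,255),1); cv2.putText(im,str(k),((k-170)*3,20),0,.35,(0,0,255))
for k in range(120,375,20):
    cv2.line(im,(0,(k-115)*3),(8,(k-115)*3),(0,0,255),1); cv2.putText(im,str(k),(10,(k-115)*3+4),0,.35,(0,0,255))
cv2.imwrite('pics/t0c.png',cv2.rotate(im,cv2.ROTATE_90_COUNTERCLOCKWISE))
E
```

```text
(no output)
```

View pics/t0c.png

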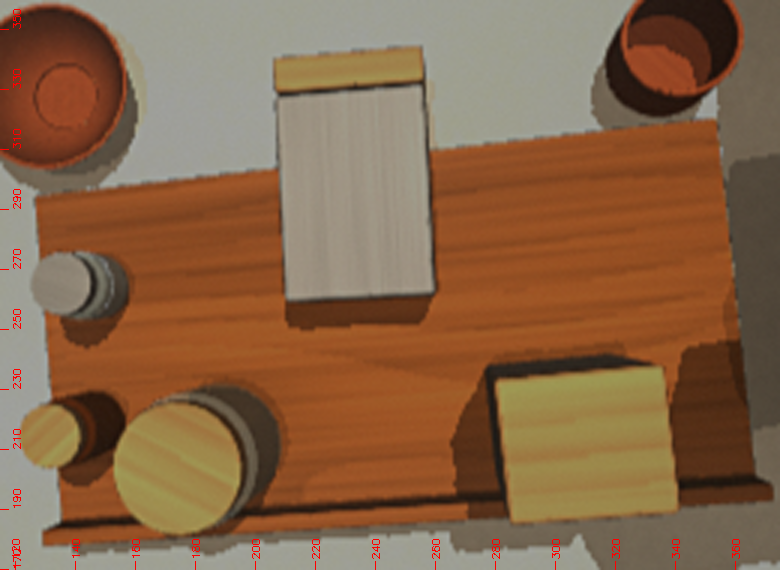

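```bash
cat >> h.py <<'E'
def ray(n,u,v,z):
    c,f=cam(n); d=R.from_euler('xyz',c['attitude']).apply([(u-c['cx'])/f,(v-c['cy'])/f,1]); p=np.array(c['position'])
    return p+d*(z-p[2])/d[2]
def proj(n,P):
    c,f=cam(n); q=R.from_euler('xyz',c['attitude']).inv().apply(np.atleast_2d(P)-c['position']); return q[:,:2]/q[:,2:]*f+[c['cx'],c['cy']]
E
python3 - <<'E'
from h import *
def L(l,z):
    r=[]
    for n,X,Y in l:
        p=ray('top',170+(570-Y)/3,115+X/3,z); r.append(p[:2]); print(n,p[:2].round(1))
    return np.array(r)
c=L([('lidfar',274,58),('lidnear',421,46),('basenear',435,290),('basefar',286,300)],140)
print('len',np.linalg.norm(c-np.roll(c,-1,0),axis=1).round(1),'dir z',(c[0]+c[1]-c[2]-c[3]).round(1)/2, np.arctan2(*((c[0]+c[1]-c[2]-c[3])[::-1])))
print('lidc',(c[0]+c[1])/2,'base',(c[2]+c[3])/2)
r=L([('ffar',36,196),('fnear',716,120)],60)
d=r[0]-r[1];print(np.linalg.norm(d),np.arctan2(d[1],d[0]))
L([('rail near top fr',770,482),('rail near top bk',772,499),('rail far bk',45,545),('rail far fr',62,525)],105)
t=L([('t',495,380),('t',662,367),('t',678,510),('t',513,523)],265);print(t.mean(0))
L([('jar',177,468)],212);L([('spa',63,284)],155);L([('spb',50,435)],170)
L([('bowl',60,85)],40);L([('mug',682,45)],80); L([('mugR',742,45)],80);L([('mug edge',682,115)],0)
print(arm.calibration('wrist'))
snap('wrist','w0')
E
```

```text
lidfar [ 597.9 -150.7]
lidnear [ 500.  -157.2]
basenear [487.7   3.7]
basefar [586.1  12.4]
len [ 98.2 161.4  98.8 163.5] dir z [  12.05 -162.  ] -1.4965251430337
lidc [ 548.95620783 -153.96088171] base [536.90165741   8.04511467]
ffar [792.2 -64.3]
fnear [ 298.2 -120.1]
497.16530090447094 0.11263347055410093
rail near top fr [270.6 123.7]
rail near top bk [269.3 134.7]
rail far bk [762.2 192.3]
rail far fr [749.8 177.3]
t [452.6  55.2]
t [365.4  45.4]
t [356.1 121.1]
t [441.6 132.6]
[403.93376075  88.56151544]
jar [641.7 118.3]
spa [737.1   4.9]
spb [738.4 105.9]
bowl [ 782.1 -153.5]
mug [ 325.  -168.5]
mugR [ 286.2 -167.9]
mug edge [ 310.1 -133.7]
{'fovy': 69.7608577465729, 'cx': 254.67555577723394, 'cy': 191.85692435835628, 'position': array([ 276.31375911, -510.7510097 ,  383.31031137]), 'attitude': array([ 2.86527430e+00,  1.48578071e-03, -1.20627147e+00])}
```

```bash
cat >> h.py <<'E'
BE=np.array([536.9,8.0,60.]); ZC=-1.4965   # base edge (mid), heading of canister z
RX=np.array([-.1124,.9937,0]); RY=np.array([-.9937,-.1124,0]); RO=np.array([530.6,37.,0]); UP=np.array([0,0,1.])
def ori(z,y):
    z=z/np.linalg.norm(z); M=np.c_[np.cross(y,z),y,z]; return R.from_matrix(M).as_euler('xyz')
def strad(th,out=-18,sgn=1,tilt=0,dn=0):
    "TCP pose straddling the lid at canister angle th (0 lying); out: TCP ahead(-)/behind(+) of lid face; tilt: extra tool tilt; dn shift along canister x"
    h=np.array([np.cos(ZC),np.sin(ZC),0]); 
    cz=h*np.cos(th)+UP*np.sin(th); cx=-h*np.sin(th)+UP*np.cos(th)
    p=BE+cz*(165+out)+cx*(40+dn)
    t=th+tilt; cz=h*np.cos(t)+UP*np.sin(t); cx=-h*np.sin(t)+UP*np.cos(t)
    return p,ori(-cz,sgn*cx)
E
python3 - <<'E'
from h import *
for s in(1,-1):
    for t,o in((.14,150),(.14,60),(0,-18),(.14,-18),(.5,-18),(1,-18),(1.3,-18),(1.57,-18),(1.57,60)):
        p,e=strad(t,o,s) if o<0 or t>1 else strad(0,o,s,tilt=t)
        q=arm.ik(p,e); print(s,t,o,p.round(),None if q is None else np.round(q,2))
print('flat')
h=np.array([np.cos(ZC),np.sin(ZC),0])
for tl in(0,.3,.6):
  for s in(1,-1):
    p=BE+h*(165+0)-UP*20; q=arm.ik(p,ori(-h*np.cos(tl)-UP*np.sin(tl),s*np.cross(UP,h))); print(tl,s,None if q is None else np.round(q,2))
print('push')
for x in(-80,38):
  for tl in(.5,.785):
   for s in(1,-1):
    z=RX*np.sin(tl)-UP*np.cos(tl); p=RO+RX*x+UP*75-z*17; q=arm.ik(p,ori(z,s*RY)); print(x,tl,s,None if q is None else np.round(q,2))
for u,v in((428,230),(500,235),(425,365),(460,218),(470,95)): print(ray('top',u,v,0).round())
E
```

```text
1 0.14 150 [ 560. -306.  100.] [-0.95  1.33  0.65  0.84  2.38 -2.38]
1 0.14 60 [ 554. -216.  100.] [-0.89  1.14  0.99  0.8   2.23 -2.48]
1 0 -18 [ 548. -139.  100.] [-0.83  1.11  1.16  0.89  2.22 -2.5 ]
1 0.14 -18 [ 547. -132.  120.] [-0.82  0.98  1.24  0.82  2.13 -2.51]
1 0.5 -18 [ 545. -102.  166.] [-0.76  0.65  1.43  0.68  1.91 -2.47]
1 1 -18 [540. -38. 205.] [-0.56  0.26  1.63  0.45  1.61 -2.27]
1 1.3 -18 [537.   7. 212.] [-0.36  0.11  1.71  0.25  1.44 -2.05]
1 1.57 -18 [534.  48. 207.] [-0.14  0.08  1.73  0.    1.33 -1.78]
1 1.57 60 [534.  48. 285.] [-0.14  0.03  1.63  0.    1.48 -1.78]
-1 0.14 150 [ 560. -306.  100.] [-0.95  1.33  0.65  0.84  2.38  0.77]
-1 0.14 60 [ 554. -216.  100.] [-0.89  1.14  0.99  0.8   2.23  0.66]
-1 0 -18 [ 548. -139.  100.] [-0.83  1.11  1.16  0.89  2.22  0.64]
-1 0.14 -18 [ 547. -132.  120.] [-0.82  0.98  1.24  0.82  2.13  0.63]
-1 0.5 -18 [ 545. -102.  166.] [-0.76  0.65  1.43  0.68  1.91  0.68]
-1 1 -18 [540. -38. 205.] [-0.56  0.26  1.63  0.45  1.61  0.87]
-1 1.3 -18 [537.   7. 212.] [-0.36  0.11  1.71  0.25  1.44  1.09]
-1 1.57 -18 [534.  48. 207
[... 301 characters left out ...]
.86  1.33  0.57  1.76 -1.  ]
0.6 -1 [-0.8   0.86  1.33  0.57  1.76  2.14]
push
-80 0.5 1 [-0.54  0.4   1.69  0.4   1.39  2.35]
-80 0.5 -1 [-0.54  0.4   1.69  0.4   1.39 -0.79]
-80 0.785 1 [-0.64  0.56  1.59  0.54  1.59  2.23]
-80 0.785 -1 [-0.64  0.56  1.59  0.54  1.59 -0.91]
38 0.5 1 [-0.36  0.3   1.81  0.46  1.3   2.48]
38 0.5 -1 [-0.36  0.3   1.81  0.46  1.3  -0.66]
38 0.785 1 [-0.48  0.45  1.75  0.63  1.48  2.31]
38 0.785 -1 [-0.48  0.45  1.75  0.63  1.48 -0.83]
[ 567. -388.    0.]
[ 559. -560.    0.]
[ 265. -365.    0.]
[ 598. -466.    0.]
[ 911. -513.    0.]<sys>:0: UserWarning: Gimbal lock detected. Setting third angle to zero since it is not possible to uniquely determine all angles.
```

View pics/w0.png

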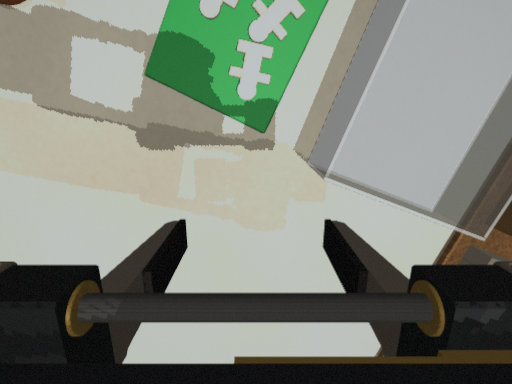

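```bash
cat >> h.py <<'E'
HD=np.array([np.cos(ZC),np.sin(ZC),0])
def entry(atip,phi=.12,umid=2.2,dz=0):
    "tool tilted phi down, fingertips atip beyond the lid face centre of the lying canister"
    a=-HD*np.cos(phi)-UP*np.sin(phi); u=-HD*np.sin(phi)+UP*np.cos(phi)
    return BE+HD*165+UP*(40+dz)+a*(atip-17)+u*umid, ori(a,-u)
E
python3 - <<'E'
from h import *
print('kettle',ray('side',370,80,0).round(),ray('side',385,5,180).round())
p,e=entry(-35,dz=130); print(p,arm.ik(p,e))
arm.move_to(p,e); s=arm.read_state(); print(s['time'],s['tcp_pos'],s['force'])
p,e=entry(-35); arm.line_to(p,120,e); s=arm.read_state(); print(s['time'],s['tcp_pos'],p,s['force'])
a=snap('side','s1'); b=snap('top','t1'); c=snap('wrist','w1')
cv2.imwrite('pics/m1.png',np.vstack([cv2.resize(a,(400,300)),cv2.resize(b,(400,300))])[:,:,::-1]) 
E
```

```text
kettle [ 641. -637.    0.] [ 689. -746.  180.]
[ 552.96016782 -207.76580188  238.40921378] [-0.8816119   0.91730478  1.07865596  0.91181788  2.3314384   0.81168377]
1.8917 [ 552.79921617 -208.57976451  239.02307091] [ 0.08237506 -0.68721384 -0.77987874]
3.125 [ 553.27635059 -208.13036137  109.24829689] [ 552.96016782 -207.76580188  108.40921378] [-0.6230869   0.02011719  0.27866104]
```

View pics/m1.png

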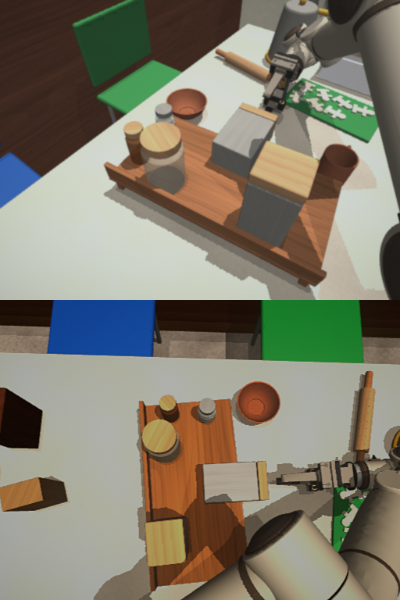

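```bash
python3 - <<'E'
from h import *
for a in(-8,8,20,32):
    p,e=entry(a); arm.line_to(p,70,e); s=arm.read_state(); print(a,round(s['time'],2),(s['tcp_pos']-p).round(1),s['force'].round(1))
    if np.linalg.norm(s['force'])>8: break
c=snap('side','s2'); cv2.imwrite('pics/s2c.png',cv2.resize(c[100:290,200:460],None,fx=3,fy=3)[:,:,::-1])
E
```

```text
-8 3.81 [ 0.  -0.   0.2] [ 0.8 -0.3 -0.2]
8 4.18 [-0.   0.1  0.1] [ 0.6 -0.4 -1. ]
20 4.51 [-0.1  0.2 -0. ] [-0.1 -0.5  0.2]
32 4.83 [-0.1  0.3 -0. ] [-0.1 -1.1 -0.3]
```

View pics/s2c.png

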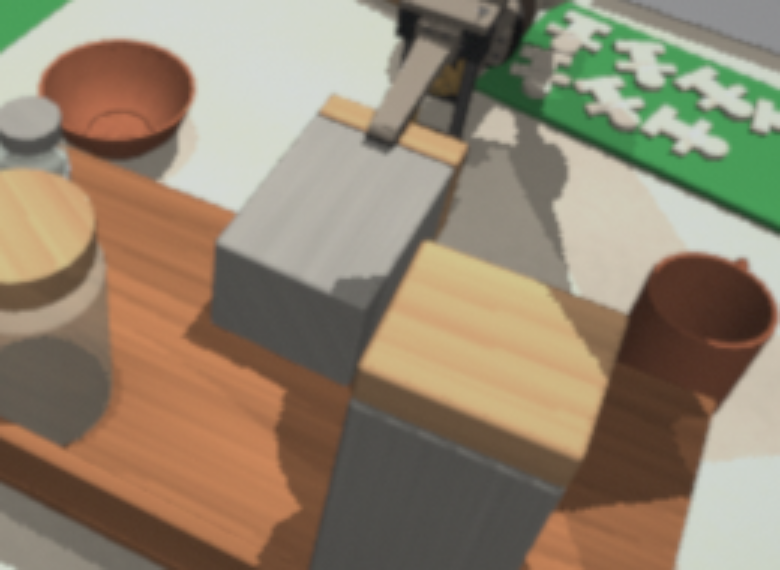

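```bash
cat >> h.py <<'E'
def tip(th,atip=32):
    k=max(0,1-th/.3); phi=.12*k; um=2.2*k; t=th+phi
    cz=lambda t:HD*np.cos(t)+UP*np.sin(t)
    cx=lambda t:-HD*np.sin(t)+UP*np.cos(t)
    return BE+cz(th)*165+cx(th)*40-cz(t)*(atip-17)+cx(t)*um, ori(-cz(t),-cx(t))
E
python3 - <<'E'
from h import *
print(tip(0)[0]-entry(32)[0])
for th in list(np.linspace(.1,np.pi/2,10)):
    p,e=tip(th); arm.line_to(p,50,e); s=arm.read_state(); print(round(th,2),round(s['time'],2),(s['tcp_pos']-p).round(1),s['force'].round(1))
    if np.linalg.norm(s['force'])>30: break
c=snap('side','s3'); t=snap('top','t3')
cv2.imwrite('pics/m3.png',np.hstack([c,t])[:,:,::-1][:, :, :] if 0 else cv2.resize(np.hstack([c[60:330,140:460],t[100:370,130:450]]),(800,338))[:,:,::-1])
E
```

```text
[0. 0. 0.]
0.1 5.34 [ 0.1 -0.3 -0.1] [ 0.4 -0.4 -2.9]
0.26 5.99 [-0.1 -0.1 -0.4] [ 0.2 -1.5 -1.8]
0.43 6.65 [-0.1 -0.1 -0.4] [ 0.4 -2.1 -1.7]
0.59 7.31 [-0.1 -0.3 -0.5] [ 0.8 -1.6 -1.2]
0.75 7.97 [-0.1 -0.3 -0.4] [-0.2 -0.4 -0.9]
0.92 8.62 [-0.1 -0.2 -0.3] [ 0.1 -0.7 -0.4]
1.08 9.28 [-0.1 -0.1 -0.2] [ 0.3  0.2 -0.1]
1.24 9.94 [-0.  -0.1 -0.1] [-0.4  0.4  0.7]
1.41 10.6 [ 0.1 -0.1  0.1] [-0.6  1.9  1.1]
1.57 11.26 [-0.1 -0.1  0.1] [-1.   1.1  1.4]
```

View pics/m3.png

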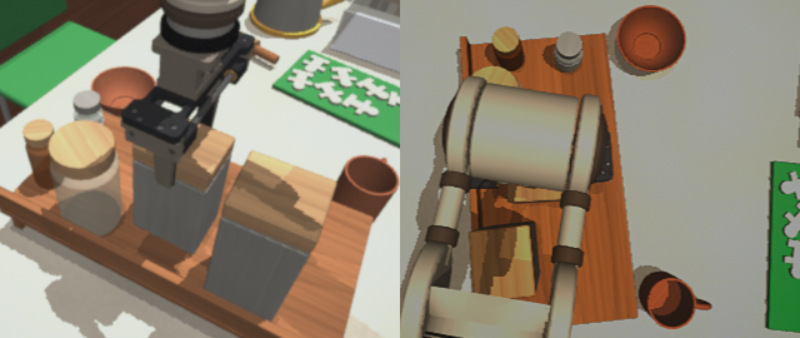

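```bash
python3 - <<'E'
from h import *
s=arm.read_state(); p0=s['tcp_pos']; e=tip(np.pi/2)[1]
for d in(3,6,9):
    arm.line_to(tip(np.pi/2)[0]+RX*d,20); arm.wait(.3); s=arm.read_state(); print(d,s['force'].round(2),s['ft_torque'].round(2))
E
```

```text
3 [-0.88  0.16 -0.24] [0.02 0.   0.01]
6 [-0.98  0.61 -0.51] [-0.02 -0.01 -0.05]
9 [-0.15  0.43 -0.62] [ 0.02  0.01 -0.05]
```

```bash
python3 - <<'E'
from h import *
b=tip(np.pi/2)[0]+RX*9
for z in(12,30,60,110):
    arm.line_to(b+UP*z,50 if z<50 else 120); s=arm.read_state(); print(z,round(s['time'],2),s['force'].round(2))
    if np.linalg.norm(s['force'])>6: break
# pre-push: 45 deg tool, staged high in front of the riser
tl=.785; z=RX*np.sin(tl)-UP*np.cos(tl); e=ori(z,-RY); p=RO-RX*115+UP*260-z*17
print(arm.ik(p,e)); arm.move_to(p,e); s=arm.read_state(); print(s['time'],s['force'].round(2),(s['tcp_pos']-p).round(1))
c=snap('side','s4'); t=snap('top','t4')
cv2.imwrite('pics/m4.png',cv2.resize(np.hstack([c[60:330,140:460],t[100:370,130:450]]),(800,338))[:,:,::-1])
E
```

```text
12 13.55 [ 0.58  0.14 -0.87]
30 14.06 [ 0.85 -0.33 -0.43]
60 14.46 [-1.16  0.22 -0.61]
110 15.03 [ 0.4   0.27 -0.37]
[-0.67690774  0.37348559  1.43638677  0.55315783  1.8966228  -0.7639106 ]
16.875 [ 0.19 -0.3   0.02] [ 0.   0.4 -0. ]
```

View pics/m4.png

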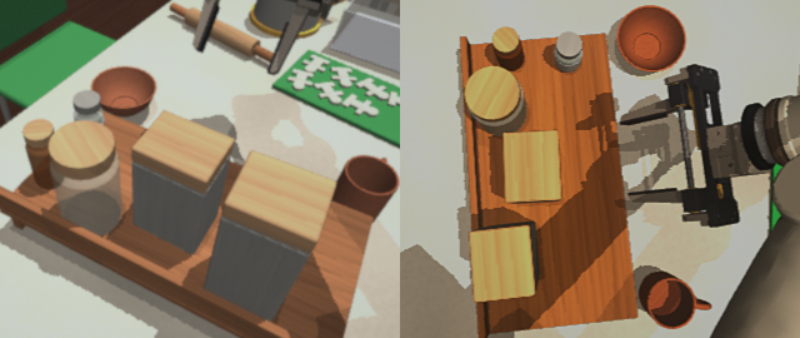

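```bash
python3 - <<'E'
from h import *
def rep(c,z):
    c=np.array([ray('top',130+(X-400)/1.25,100+Y/1.25,z) for X,Y in c])
    m=c.mean(0)-RO; print('riser xy',(m@RX).round(1),(m@RY).round(1)); d=(c[2]+c[1]-c[0]-c[3])/2; print('edges',np.linalg.norm(c-np.roll(c,-1,0),axis=1).round(1),'yaw vs -RX',np.arctan2(d@RY,-(d@RX)).round(3))
rep([(504,132),(558,131),(560,200),(504,201)],225)
rep([(470,229),(531,224),(536,297),(475,301)],265)
E
```

```text
riser xy 19.0 -5.4
edges [77.5 98.1 78.5 97.8] yaw vs -RX 0.073
riser xy 64.3 119.4
edges [79.9 92.  77.9 90.4] yaw vs -RX 0.024
```

```bash
cat >> h.py <<'E'
TL=.785; ZP=RX*np.sin(TL)-UP*np.cos(TL); EP=ori(ZP,-RY)
def push(x,z=75,y=-5): return RO+RX*x+RY*y+UP*z-ZP*17
def st(tag):
    s=arm.read_state(); print(tag,round(s['time'],2),'fx',(s['force']@RX).round(2),'F',s['force'].round(1),'mz',s['ft_torque'].round(2)); return s['force']@RX
E
python3 - <<'E'
from h import *
arm.gripper_to(56)
arm.line_to(push(-115),150,EP); st('low')
arm.line_to(push(-45),100,EP); st('near')
arm.line_to(push(-15),35,EP); st('c')
arm.line_to(push(10),35,EP); st('10')
arm.line_to(push(20),30,EP); st('20')
for x in range(22,38,2):
    arm.line_to(push(x),20,EP); f=st(x)
    if f<-9: break
c=snap('side','s5'); t=snap('top','t5')
cv2.imwrite('pics/m5.png',cv2.resize(np.hstack([c[60:330,140:460],t[100:370,130:450]]),(800,338))[:,:,::-1])
E
```

```text
low 19.04 fx -0.53 F [-0.7 -0.6  1. ] mz [-0.36 -0.14  0.01]
near 19.89 fx -0.27 F [ 1.2 -0.1  0.2] mz [-0.32 -0.14 -0.02]
c 20.9 fx -0.61 F [-0.4 -0.7 -0.3] mz [-0.47 -0.1  -0.04]
10 21.77 fx -0.17 F [ 0.3 -0.1 -0. ] mz [-0.4  -0.14  0.03]
20 22.25 fx -0.25 F [ 0.  -0.2  0.3] mz [-0.46 -0.21 -0.06]
22 22.5 fx -1.04 F [ 1.4 -0.9 -0.3] mz [-0.54 -0.2  -0.08]
24 22.75 fx -2.57 F [ 0.3 -2.6 -0.3] mz [-0.6  -0.23 -0.08]
26 23.0 fx -1.64 F [ 0.7 -1.6  0.2] mz [-0.58 -0.17 -0.09]
28 23.25 fx -2.47 F [ 0.6 -2.4 -0.5] mz [-0.64 -0.23 -0.09]
30 23.5 fx -2.03 F [ 1.1 -1.9  0.2] mz [-0.65 -0.21 -0.1 ]
32 23.75 fx -8.13 F [-0.1 -8.2  0.2] mz [-1.31 -0.12  0.15]
34 24.0 fx -14.48 F [ -0.9 -14.7   2.2] mz [-1.93  0.17  0.54]
```

View pics/m5.png

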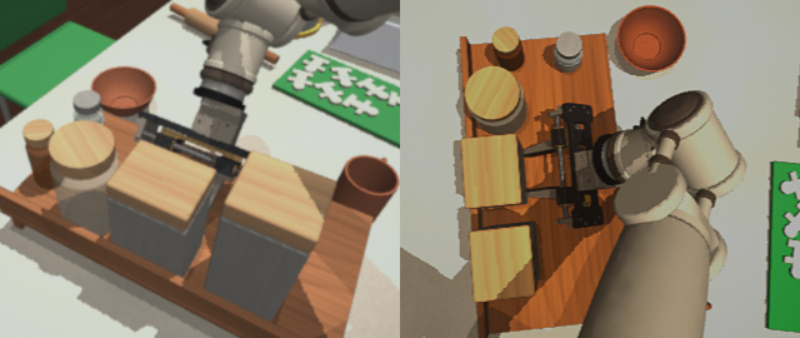

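```bash
python3 - <<'E'
from h import *
arm.line_to(push(20),40,EP); st('back')
arm.line_to(push(-110),150,EP); 
t=snap('top','t6'); st('r')
cv2.imwrite('pics/t6c.png',cv2.resize(t[175:355,170:300],None,fx=4,fy=4,interpolation=cv2.INTER_CUBIC).transpose(1,0,2)[::-1,:,::-1])
E
```

```text
back 24.6 fx -0.56 F [ 0.1 -0.5 -0.4] mz [-0.36 -0.11 -0.01]
r 25.67 fx 0.98 F [-1.2  0.8 -0.1] mz [-0.38 -0.11 -0.01]
```

View pics/t6c.png

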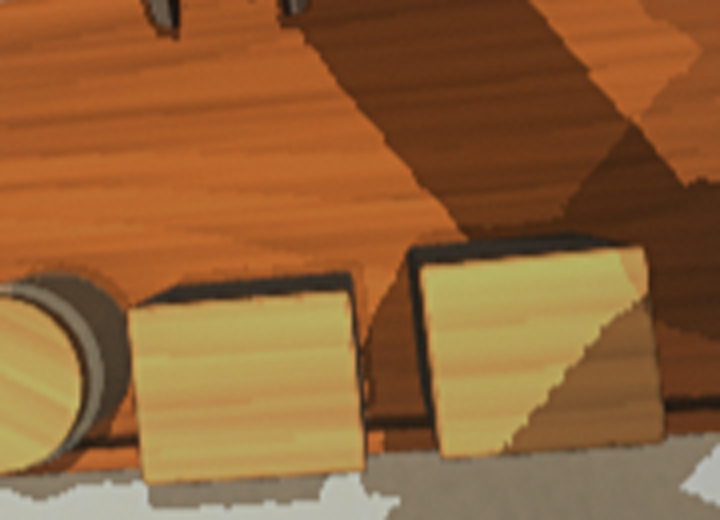

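```bash
python3 - <<'E'
from h import *
def rep(c,z):
    c=np.array([ray('top',170+(520-Y)/4,175+X/4,z) for X,Y in c]); m=c.mean(0)-RO
    fb=[(c[0]-c[1])@RX/np.linalg.norm(c[0]-c[1]),(c[3]-c[2])@RX/np.linalg.norm(c[3]-c[2])]
    print('riser xy',(m@RX).round(1),(m@RY).round(1),'edges',np.linalg.norm(c-np.roll(c,-1,0),axis=1).round(1),'front/back slope',np.round(fb,3))
rep([(128,310),(349,290),(365,467),(147,484)],225)
rep([(420,266),(645,248),(663,440),(441,458)],265)
# sub-pixel line fits of the lid front/back edges and the rail's front edges (long), from t6
t=cv2.cvtColor(cv2.imread('pics/t6.png'),cv2.COLOR_BGR2HSV); g=cv2.imread('pics/t6.png').astype(float)
m=cv2.inRange(t,(15,60,120),(32,255,255)).astype(np.uint8); n,l,s,_=cv2.connectedComponentsWithStats(m)
for k in range(1,n):
    if s[k,4]>800:
        ys,xs=np.where(l==k); r=cv2.minAreaRect(np.c_[xs,ys].astype(np.float32)); b=cv2.boxPoints(r)
        c=np.array([ray('top',u,v,225)-RO for u,v in b]); print(s[k],r[2],np.c_[c@RX,c@RY].round(1).tolist())
E
```

```text
riser xy 76.1 -3.5 edges [98.3 77.3 96.4 77.9] front/back slope [0.014 0.02 ]
riser xy 65.3 119.9 edges [88.7 76.7 87.1 78.6] front/back slope [0.001 0.023]
[   0   33   63   36 1752] 1.6846843957901 [[436.5, -356.9], [436.0, -427.7], [319.0, -414.7], [321.3, -343.9]]
[ 197   40   92   36 2191] 1.6846843957901 [[67.9, -314.8], [61.5, -384.8], [-114.8, -365.2], [-105.6, -295.2]]
[465  59  47  24 895] 1.5911402702331543 [[-444.7, -256.2], [-454.3, -301.9], [-545.7, -291.8], [-535.1, -246.2]]
[ 383  112  110  272 9704] 14.651357650756836 [[-182.9, 260.4], [-389.5, -216.4], [-534.7, -162.4], [-311.8, 306.2]]
[  114   140   124   244 11798] 14.203937530517578 [[239.0, 224.3], [115.1, -185.5], [-71.9, -118.8], [70.5, 282.2]]
[   0  227   55   44 1592] 74.21924591064453 [[436.9, -28.9], [345.0, -47.1], [330.9, 5.5], [421.9, 22.9]]
```

```bash
python3 - <<'E'
from h import *
arm.gripper_to(0)
arm.line_to(push(15,y=-3.5),120,EP); st('15')
for x in range(26,44,2):
    arm.line_to(push(x,y=-3.5),20,EP); f=st(x)
    if f<-14: break
arm.wait(.3); st('hold')
arm.line_to(push(15,y=-3.5),30,EP); arm.line_to(push(-115,y=-3.5),150,EP); arm.line_to(push(-130,z=220),200,EP)
snap('top','t7'); snap('side','s7'); st('end')
g=cv2.cvtColor(cv2.imread('pics/t7.png'),cv2.COLOR_BGR2GRAY).astype(float)
g=cv2.GaussianBlur(g,(3,3),0)
def edge(v0,v1,u0,u1,z,nm):
    # strongest column gradient per row, subpixel parabola, robust line fit
    P=[]
    for v in range(v0,v1):
        d=np.abs(np.gradient(g[v]))[u0:u1]; k=int(d.argmax())
        if 0<k<len(d)-1:
            a,b,c=d[k-1:k+2]; k+=.5*(a-c)/(a-2*b+c)
        P.append(ray('top',u0+k,v,z)-RO)
    P=np.array(P); x,y=P@RX,P@RY
    for _ in range(4):
        q=np.polyfit(y,x,1); r=np.abs(x-np.polyval(q,y)); m=r<max(1.0,2*np.median(r)); x,y=x[m],y[m]
    print(nm,'slope dx/dy %.4f'%q[0],'x at y=0 %.1f'%q[1],'n',len(x),'rms %.2f'%np.std(x-np.polyval(q,y)))
edge(212,260,218,234,225,'can front'); edge(215,263,174,186,225,'can back')
edge(284,334,232,244,265,'tall front')
g0=cv2.GaussianBlur(cv2.cvtColor(cv2.imread('pics/t0.png'),cv2.COLOR_BGR2GRAY).astype(float),(3,3),0); g=g0
edge(135,205,292,308,60,'riser front a'); edge(262,350,305,325,60,'riser front b')
edge(225,275,188,194,105,'rail')
E
```

```text
15 27.76 fx 0.02 F [0.1 0.  1. ] mz [-0.39 -0.12 -0.03]
26 28.46 fx 0.35 F [0.4 0.4 0.3] mz [-0.37 -0.16 -0.01]
28 28.71 fx 0.39 F [-0.1  0.4 -0.1] mz [-0.43 -0.16  0.03]
30 28.96 fx -0.67 F [ 0.7 -0.6 -0.2] mz [-0.45 -0.14 -0.04]
32 29.21 fx -7.59 F [-1.2 -7.8  1.2] mz [-1.1  -0.02  0.2 ]
34 29.46 fx -13.04 F [ -3.6 -13.5   3.4] mz [-1.71  0.23  0.53]
36 29.71 fx -20.5 F [ -4.7 -21.2   4.6] mz [-2.45  0.6   0.94]
hold 30.01 fx -20.26 F [ -4.1 -20.9   4.8] mz [-2.41  0.58  0.97]
end 32.85 fx -0.34 F [-0.4 -0.4 -0.3] mz [-0.39 -0.12 -0.02]
can front slope dx/dy -0.0026 x at y=0 38.0 n 48 rms 0.26
can back slope dx/dy 0.0855 x at y=0 123.4 n 47 rms 5.04
tall front slope dx/dy -0.0132 x at y=0 28.8 n 50 rms 0.25
riser front a slope dx/dy -0.0045 x at y=0 -130.4 n 52 rms 0.42
riser front b slope dx/dy -0.0407 x at y=0 -126.6 n 44 rms 0.73
rail slope dx/dy -0.0036 x at y=0 118.3 n 50 rms 0.20
```

```bash
python3 - <<'E'
import cv2,numpy as np
c=cv2.imread('pics/s7.png');t=cv2.imread('pics/t7.png')
cv2.imwrite('pics/m7.png',cv2.resize(np.hstack([c[60:330,140:460],t[100:370,130:450]]),(800,338)))
E
```

View pics/m7.png

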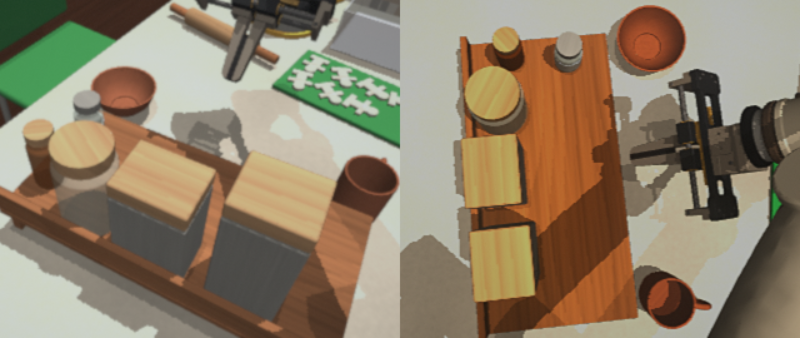

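The canister stands against the rail at about (492, 170) in the right panel. The neighbours and both spice jars are where they were, and the gripper is clear.

```bash
python3 -c "
from h import *
arm.sign_off(); print(arm.read_state()['time'])"
```

```text
the job is handed in; nothing more can be done
the job is handed in; nothing more can be done
```

The canister now stands upright in the gap with its back against the rail, and I handed the job in at about 33 s on the robot's clock.

- **Tipping:** I put the open jaws loosely round the lid end, without gripping, and turned the canister about its base edge. The tool force read about 3 N at most at the waypoints. During the tip the base slid about 8 mm towards the rail.
- **Sliding:** I pushed low, about 20–25 mm above the base, first with two fingertips and then with the closed fingers. The slide needed about 2 N. I pressed to about 20 N at the end to seat it.
- **Position and squareness:** In the last top picture the lid's front edge is at riser x = 38.0 mm, which is flush. Its slope is within 1 mrad of the rail. The canister sits about 3.5 mm towards the jar side of the gap's middle.
- **Other objects:** The tall canister, round jar and both spice jars look unmoved and upright, and the arm touched nothing.
- **Checks that disagreed:**
  - After the first push, hand-picked corners gave x = 76 mm and about 0.015 rad out of square. That is within picking error, so I pushed again.
  - The automatic fit of the canister's back edge failed (5 mm scatter), so I did not use it.
  - One of the two riser-front edge fits was off by about 0.04 in slope. I compared the canister with the rail edge instead.

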